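Slide the rest plate into the tilted dovetail stand

TASK

Pick up the loose steel dovetail plate with the grooved block on it and slide it down the tilted bed of the stand, between the dovetail rails, fully home against the end stop, so that the sprung catch snaps up behind it. Then let go of it and leave it locked there.

Things in the scene. Friction and masses are not known exactly. Their poses are not given: they have to be found in the camera images.
- plate_centre (a point): Loose bare-steel plate, 0.25 to 0.5 kg, flat on the table: base 70 (x) x 62 (y) x 10 mm with dovetail flanks on its 70 mm sides (62 wide at the bottom, 54 at the top) and a block on its middle, 50 mm high in all. This point: the plate's centre, 25 mm above its underside. x along the dovetail, y across, z up out of the plate. Both ends are alike.
- plate_block (a point): Centre of the top of the steel block on the plate, 50 mm above the plate's underside. The block is 44 (x) x 26 (y) mm, rises from 10 mm above the underside, and has a groove 16 mm wide and 8 mm deep across its top, along y. Grip it by the 26 mm width (closing along y), fingertips about 20 mm above the underside: that grip also clears the rails of the stand.
- bed: Dark steel bed with aluminium rails, tilted 25 deg, on a fixed grey stand (foot 180 x 120 mm). Origin: on its flat surface, 55 mm above the table, where the centre of the plate's underside lies when home. x up the slope, to the robot's left; y across; z out of the surface. The plate goes in along -x. Surface: x -50 to 140, 92 wide. End stop: x = -35, 13 high. Home: plate_centre at (0, 0, 25) mm.
- mouth (a point): On the bed's surface at bed (86, 0, 0) mm: the open end of the dovetail's mouth. It is 78 mm wide here and narrows to the rails at x = 62. The two rails, 12 mm high, run from x = 62 to -35 mm with 1.5 mm play on each side of the plate. Above the mouth the bed is bare: lay the plate flat there (centre at about x = 120 mm), then slide it down, flat on the bed.
- catch (a joint): Sprung steel catch in the middle of the bed, 24 mm wide, sinks along the bed's -z. In m: 0 = up (6 mm proud), 0.006 = flush, 0.008 = its limit. The plate presses it down by sliding over its ramp (spring 1.6 N at first, 4 N when flush) and it springs up when the plate has passed. A thumb tab 16 x 17 mm beside the rail on the bed's +y side moves with it.
- catch_nose (a point): Middle of the catch's top edge, at bed (38, 0, 6) mm when up. Its upright locking face is at bed x = 37 mm, 2 mm behind the end of the plate when home; the ramp falls from x = 40 to the bed's surface at x = 53 mm.
Mind the look-alikes: they are no part of the job. What is shaped like the part that bears plate_centre but black is not meant. Of the things that look like the part that bears bed, the larger one is meant.

How it is judged:
By the outcome, as a careful person would: the job done as asked, in the order asked, and still so for the second after the job is handed in, with the robot touching nothing.
It also fails if it takes over 42 s, if anything falls off the work surface, if the arm or the gripper's body presses on something with over 40 N, if the wrist force passes 120 N, or if a joint passes its speed limit or range.

ROBOT

A 7-joint arm with a two-finger parallel gripper is mounted at the origin on a cart in front of the work surface, level with it; the furniture and walls round the work are solid. World frame = base frame: x ahead of the robot, y to its left, z up, the work surface at z = 0. Lengths are in m, angles in rad, forces in N, time in s.
With the tool pointing down it reaches from about 0.35 to 0.9 m from the base axis. Payload 19.9 kg.
Tool frame: the origin (TCP) lies between the finger pads; the fingertips stand 19 mm ahead of it and the grasp point (between the pads) is the TCP; z points along the fingers, y is the line along which they close (so a half turn about z gives the same grasp; the last joint's range is limited). The gripper opens to 94 mm and grips with 3 to 60 N. Pads are 16 mm wide; open, the fingers measure 119 mm over their backs; the gripper's body (75 mm by 177 mm) begins 78 mm behind the grasp point.
Start: joints at [1.089, 0.417, -0.01, 1.614, 0.005, 1.111, -0.053], TCP at [0.266, -0.566, 0.224] pointing down, gripper open.
Joint ranges: [-2.81, 2.81], [-0.39, 2.02], [-1.27, 1.25], [0.06, 2.57], [-1.19, 4.33], [0.19, 2], [-2.82, 2.82]. Speed limits (rad/s): [1.89, 1.89, 2.39, 2.39, 3.01, 3.01, 3.01].

INTERFACE

Orientations are given as a 3x3 rotation matrix whose columns are the frame's x, y, z axes.
In Python, from rig import robot gives the robot as it stands. Calls block until the motion is done:
- robot.move_ptp(position, orientation): joint-space move of the TCP to a pose.
- robot.move_linear(position, velocity=0.15, frame=None, threshold=None): straight line of the TCP; frame=None keeps the orientation; velocity is the mean speed in m/s. With threshold (N) it stops when the force on the tool has changed by that much, and returns True; else False.
- robot.goto_joints(angles): joint-space move.
- robot.gripper_to(opening): finger opening in m; the grip force is fixed at half the most; returns when the fingers have stopped.
- robot.pause(seconds).
- robot.ik(position, orientation): joint angles nearest the present ones, or None.
- robot.get_state(): the state.
- robot.grab_frame(name): name is "side" or "top"; returns the picture (480x640x3 uint8, red, green, blue); there is no depth.
- robot.camera_info(name): a dict with "fx", "fy", "cx", "cy" (pixels), "rvec" (rotation vector, rad) and "tvec" (3), from world to camera coordinates, as OpenCV has them. Camera axes: x right, y down, z forward; pixel columns grow to the right and rows downward; lengths in m; the calibration is good to about 2 mm. A picture is of the moment at which its call begins. camera_info takes no time and is no camera call.
A pose or a line that the arm cannot do raises robot.PlanningError and nothing moves.
- robot.sign_off(): hands the job in; it is judged then, once.
The state is a dict: "time": time; "qpos": joint angles; "joint_vel": joint speeds; "effort": joint torques, N m; "ee_pos": TCP position; "tool_rot": TCP orientation; "force": force on the tool from outside, world axes, zero at the start; "moment": the same for the moment, N m; "opening": finger opening in m; "grasp_force": force on a finger pad.
Only numpy, scipy, OpenCV 4.12 (cv2) and the standard library are available. Lean on these libraries where they do the work, as an engineer would, in place of code of your own. Each camera call takes 0.05 s, during which the arm holds its last target. There are 200 camera calls.

## Working session

There is one attempt and no reset: what is moved stays moved. The work goes in short steps, each a Python script; the robot and the scene stay as the last script left them, time stands still between calls to the robot, and variables do not carry over. Pictures are saved under pics/ and viewed, at most 10 in all, crops included, and the job is handed in when it is done.

```bash
mkdir -p pics; ls; python3 - <<'E'
from rig import robot
import cv2
for n in("side","top"):
    cv2.imwrite(f"pics/{n}0.png",robot.grab_frame(n)[:,:,::-1]); print(n,robot.camera_info(n))
s=robot.get_state();print(s["time"],s["ee_pos"],s["tool_rot"],s["force"])
E
```

```text
pics
side {'fx': 514.8217970082759, 'fy': 514.8217970082759, 'cx': 319.9330229452925, 'cy': 239.07068745384362, 'rvec': array([ 0.21038936, -2.51976149,  1.65254462]), 'tvec': array([0.50769849, 0.10377499, 0.8496343 ])}
top {'fx': 456.2911211030186, 'fy': 456.2911211030186, 'cx': 315.16269775547124, 'cy': 240.01243660012557, 'rvec': array([ 2.13286863, -2.14156613,  0.18889838]), 'tvec': array([0.03748428, 0.52571517, 0.82987819])}
0.1 [ 0.26597518 -0.56525345  0.22389802] [[ 9.04846158e-01  4.25738381e-01 -5.12086767e-04]
 [ 4.25738684e-01 -9.04845671e-01  9.40819733e-04]
 [-6.28164245e-05 -1.06931227e-03 -9.99999426e-01]] [0.4395133  0.05220421 0.01161336]
```

View pics/side0.png

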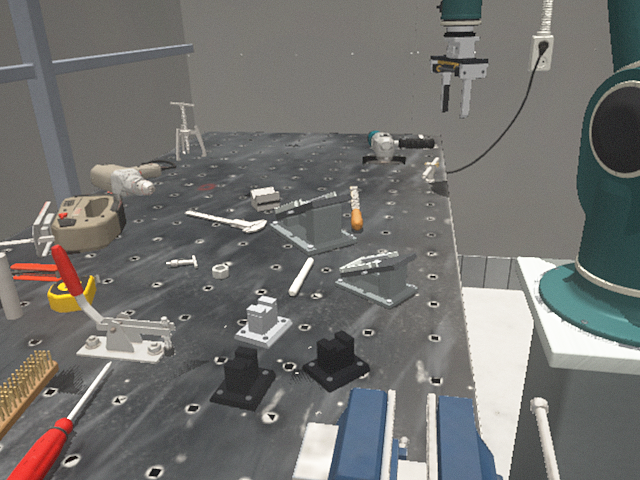

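View pics/top0.png

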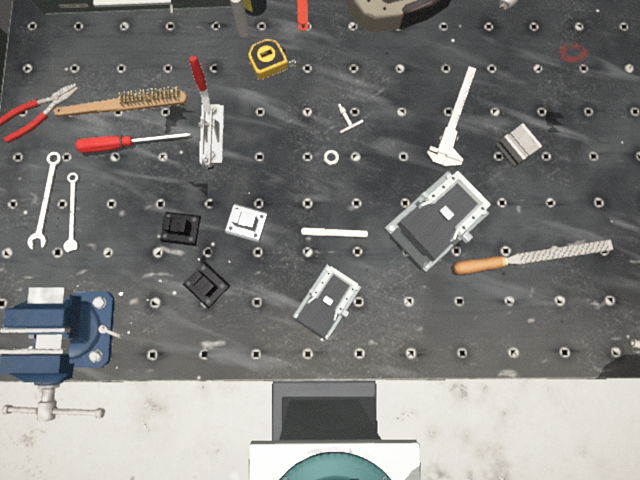

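The steel plate is at top (246,222) and side (263,322). The larger stand is at top (440,218) and side (313,220). I'll enlarge both.

```bash
python3 - <<'E'
import cv2,numpy as np
def crop(n,x,y,w,h,k):
    im=cv2.imread(f"pics/{n}0.png")[y:y+h,x:x+w]
    o=cv2.resize(im,None,fx=k,fy=k,interpolation=cv2.INTER_CUBIC)
    for i in range(0,w,10):
        cv2.line(o,(i*k,0),(i*k,6 if i%20 else 12),(0,255,255),1)
        if i%20==0: cv2.putText(o,str(x+i),(i*k+2,22),0,.35,(0,255,255))
    for i in range(0,h,10):
        cv2.line(o,(0,i*k),(6 if i%20 else 12,i*k),(0,255,255),1)
        if i%20==0: cv2.putText(o,str(y+i),(14,i*k+4),0,.35,(0,255,255))
    return o
def stack(a,b):
    o=np.zeros((max(a.shape[0],b.shape[0]),a.shape[1]+b.shape[1],3),np.uint8);o[:a.shape[0],:a.shape[1]]=a;o[:b.shape[0],a.shape[1]:]=b;return o
cv2.imwrite("pics/c_plate.png",stack(crop("top",220,195,54,54,7),crop("side",228,290,70,65,6)))
cv2.imwrite("pics/c_bedtop.png",crop("top",380,165,120,112,5))
cv2.imwrite("pics/c_bedside.png",crop("side",260,180,104,84,7))
E
```

```text
(no output)
```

View pics/c_plate.png

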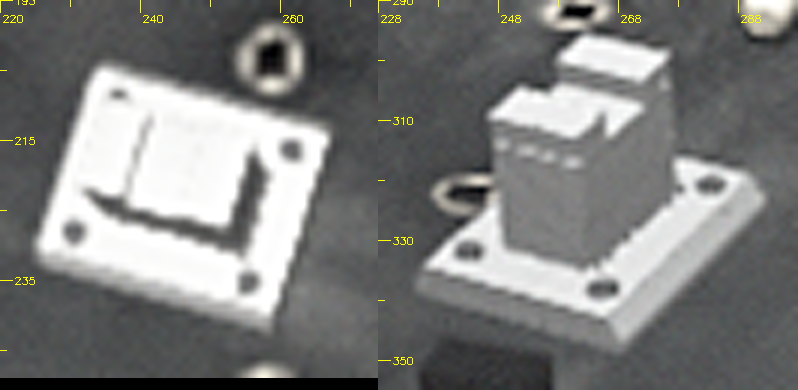

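View pics/c_bedtop.png

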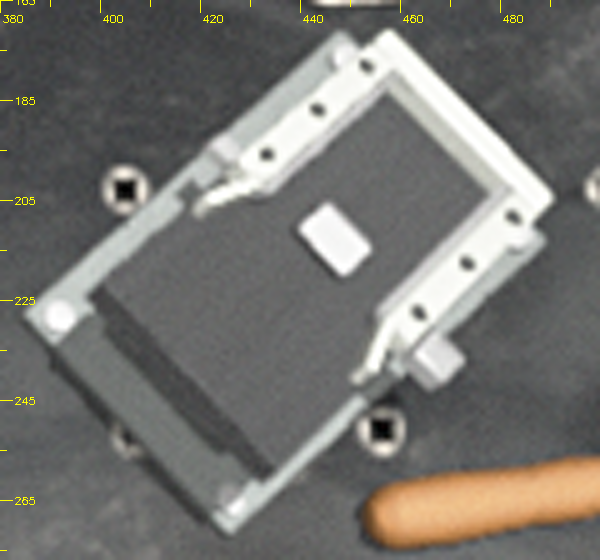

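View pics/c_bedside.png

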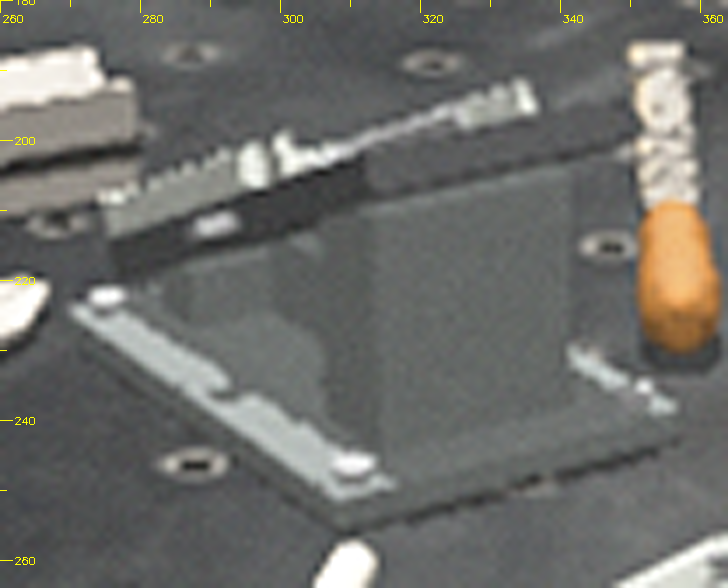

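The crops show the plate's top corners at top (234,204), (267,214), (225,230) and its block in the side view. On the bed they show the catch patch at top (447,213) and side (289,212), the mouth tips at top (420,207) and (451,241), and the thumb tab at (466,238). Next I'll fit both poses.

```bash
cat > h.py <<'E'
import numpy as np,cv2
from scipy.optimize import least_squares
from rig import robot
def proj(n,P):
    c=robot.camera_info(n);K=np.array([[c["fx"],0,c["cx"]],[0,c["fy"],c["cy"]],[0,0,1]])
    return cv2.projectPoints(np.array(P,float).reshape(-1,3),c["rvec"],c["tvec"],K,None)[0].reshape(-1,2)
def R(yaw,tilt=0):
    c,s=np.cos(yaw),np.sin(yaw);ct,st=np.cos(tilt),np.sin(tilt)
    x=np.array([c*ct,s*ct,st]);y=np.array([-s,c,0]);return np.stack([x,y,np.cross(x,y)],1)
def fit(obs,p0,tilt=0,zfix=None):
    def f(p):
        z=p[3] if zfix is None else zfix
        return np.concatenate([(proj(n,(R(p[2],tilt)@(np.array([o[0] for o in L]).T/1000)).T+[p[0],p[1],z])-np.array([o[1] for o in L])).ravel() for n,L in obs.items()])
    r=least_squares(f,p0,loss="soft_l1",x_scale=[.01,.01,.05,.01]);return r.x,f(r.x).reshape(-1,2)
E
cat > fit.py <<'E'
from h import *
np.set_printoptions(precision=4,suppress=True)
for n in("side","top"):
    c=robot.camera_info(n);print(n,-cv2.Rodrigues(c["rvec"])[0].T@c["tvec"])
plate={"top":[((35,-27,10),(234.3,204.3)),((-35,-27,10),(267.1,213.6)),((35,27,10),(225.4,230.4)),((35,31,0),(226.4,232.9)),((-35,31,0),(258.9,242.1))],
"side":[((35,-27,10),(236.3,334.2)),((35,-31,0),(234.7,337.5)),((35,31,0),(268.7,348.3)),((35,27,10),(266.7,343.7)),((-35,27,10),(289.7,319.3)),((-35,31,0),(292.7,323)),
((22,-13,50),(246.7,309.2)),((22,13,50),(262.5,312.5)),((-22,-13,50),(261.7,295.8)),((-22,13,50),(277,298.3))]}
p,r=fit(plate,[.5,.1,1.3,0]);print("plate",p);print(r.T)
bed={"top":[((37,-12,6),(445,205.5)),((37,12,6),(454,214.5)),((53,-12,0),(439.5,211)),((53,12,0),(449,220.5)),((86,-39,12),(420,207.5)),((86,39,12),(451.6,241)),((140,-46,0),(399.6,223)),((140,46,0),(434,259.4)),((62,-28.5,12),(433.6,203)),((62,28.5,12),(456.4,227.4))],
"side":[((45,0,3),(289,212))]}
t=np.radians(25)
p,r=fit(bed,[.5,-.3,2.3,.055],t);print("bed",p);print(r.T)
im=np.hstack([cv2.resize(cv2.imread("pics/top0.png")[165:277,380:500],None,fx=4,fy=4),cv2.resize(cv2.imread("pics/side0.png")[180:264,260:340],None,fx=4,fy=4)[:336].copy() if 0 else cv2.copyMakeBorder(cv2.resize(cv2.imread("pics/side0.png")[180:264,260:340],None,fx=4,fy=4),0,112,0,0,0)])
for poly in [[(140,-46,0),(140,46,0),(-50,46,0),(-50,-46,0)],[(37,-12,6),(37,12,6),(53,12,0),(53,-12,0)],[(86,-39,12),(62,-28.5,12),(-35,-28.5,12),(-35,28.5,12),(62,28.5,12),(86,39,12)]]:
    W=(R(p[2],t)@(np.array(poly).T/1000)).T+[p[0],p[1],p[3]]
    for n,o,dx in(("top",(380,165),0),("side",(260,180),480)):
        q=((proj(n,W)-o+.5)*4+[dx,0]).astype(int);cv2.polylines(im,[q.reshape(-1,1,2)],True,(0,0,255),1)
cv2.imwrite("pics/ov.png",im)
E
python3 fit.py
```

```text
side [0.3542 0.8169 0.4445]
top [0.3795 0.0427 0.9059]
plate [0.5716 0.1727 1.296  0.0002]
[[-0.6691 -0.1407  0.2256 -0.446   0.3468  0.1139  0.1091  1.2044  0.4224
   0.8584  0.3769  0.1967 -0.6793  1.0241  0.1816]
 [-0.8874 -1.0897 -1.6525 -1.3253 -1.3511 -0.2017  1.4695  0.6347 -1.1437
  -0.3854  1.9091 -0.3678  0.0887 -0.4904  0.4092]]
bed [ 0.6013 -0.2452  2.2993  0.0325]
[[-0.281  -0.4782 -0.892  -1.5758  2.6162  0.5351  0.7428  1.666  -0.152
  -1.643  21.907 ]
 [ 0.555   0.6261  0.6688  0.2928 -0.715  -3.5363 -1.3174 -0.4978  1.6094
  -0.7513 -0.2441]]
```

View pics/ov.png

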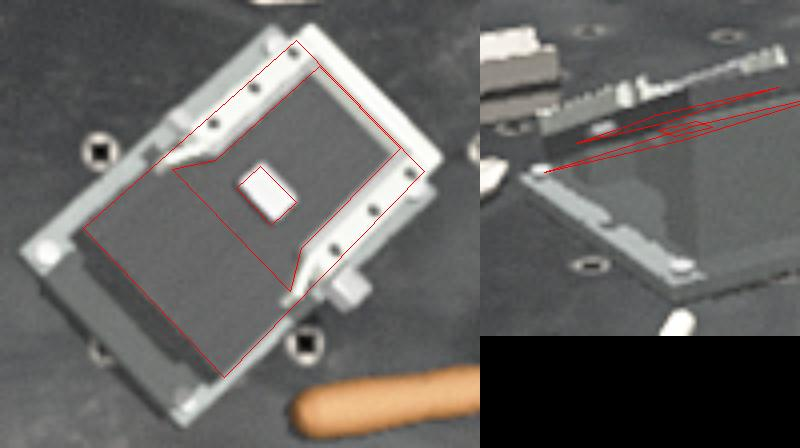

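The overlay shows the side-view patch at (289,212) is not the catch: it lies on the bed's -y side face. I'll use the bed's upper corner at side (312.5,202) and the rail's mouth tip at side (299.5,200) instead.

```bash
sed -i 's/"side":\[((45,0,3),(289,212))\]/"side":[((140,-46,0),(312.5,202.3)),((86,-39,12),(299.5,200))]/; s/^\(p,r=fit(bed.*\)$/\1\nfor z in (.050,.055,.06): print(z,*fit(bed,[.6,-.25,2.3,0],t,z))/' fit.py; sed -i 's/\[260:340\]/X/; s/180:264,260:340/180:264,260:339/g; s/fx=4,fy=4),0,112/fx=4,fy=4),0,112/' fit.py; python3 fit.py | tail -n +6
```

```text
[-0.8874 -1.0897 -1.6525 -1.3253 -1.3511 -0.2017  1.4695  0.6347 -1.1437
  -0.3854  1.9091 -0.3678  0.0887 -0.4904  0.4092]]
bed [ 0.5964 -0.2401  2.28    0.0533]
[[ 0.1923  0.0394 -0.6913 -1.3321  2.438   0.517  -0.3641  0.7423  0.0232
  -1.3541  0.4027  3.6078]
 [ 0.167   0.6225  0.2905  0.3018 -1.6064 -3.1023 -2.3195  0.1249  0.9123
  -0.5035  0.0617  0.0081]]
0.05 [ 0.5971 -0.2411  2.281   0.    ] [[ 0.2237  0.2379]
 [ 0.0449  0.648 ]
 [-0.6281  0.346 ]
 [-1.2948  0.3113]
 [ 2.5686 -1.5078]
 [ 0.5573 -3.1627]
 [-0.1164 -2.2559]
 [ 0.8811 -0.0083]
 [ 0.103   1.0054]
 [-1.3387 -0.5231]
 [ 0.2653  1.4784]
 [ 3.4749  1.3658]]
0.055 [ 0.596  -0.2395  2.2798  0.    ] [[ 0.1513  0.1332]
 [ 0.0142  0.6091]
 [-0.7464  0.2667]
 [-1.3713  0.2985]
 [ 2.3478 -1.6458]
 [ 0.4817 -3.0702]
 [-0.5083 -2.3333]
 [ 0.6645  0.2001]
 [-0.0423  0.8718]
 [-1.3805 -0.4935]
 [ 0.4844 -0.6419]
 [ 3.6788 -0.6649]]
0.06 [ 0.5949 -0.2381  2.2779  0.    ] [[ 0.1788  0.0285]
 [ 0.0777  0.577 ]
 [-0.7695  0.1827]
 [-1.3585  0.2878]
 [ 2.225  -1.8034]
 [ 0.4838 -2.9747]
 [-0.8149 -2.4485]
 [ 0.5083  0.398 ]
 [-0.0873  0.7279]
 [-1.3365 -0.4579]
 [ 0.6881 -2.8059]
 [ 3.8873 -2.739 ]]
```

View pics/ov.png

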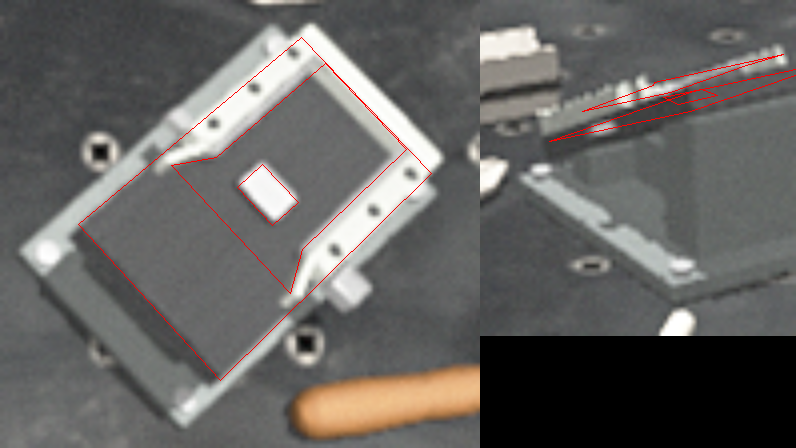

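```bash
cat >> h.py <<'E'
PP,PY=np.array([.5716,.1727,0.]),1.296
BO,BY=np.array([.596,-.2395,.055]),2.280
RP,RB=R(PY),R(BY,np.radians(25))
def tool(Rm,s): # tool y = s*y, z=-z
    y=s*Rm[:,1];z=-Rm[:,2];return np.stack([np.cross(y,z),y,z],1)
G=.039
def bed(x,y=0,z=0): return BO+RB@(np.array([x,y,z])/1000+[0,0,G])
E
python3 - <<'E'
from h import *
np.set_printoptions(precision=2,suppress=True)
for s in(1,-1):
    print(s,robot.ik(PP+[0,0,G],tool(RP,s)))
    for b in(1,-1):
        print(' bed',b,*[robot.ik(bed(x,0,z),tool(RB,b)) for x,z in((120,40),(120,0),(0,0))])
E
```

```text
1 [ 0.41  0.92 -1.09  1.79  0.94  1.06  1.82]
 bed 1 [ 0.35  0.61  0.03  1.49 -0.22  1.44 -1.98] [ 0.35  0.62  0.02  1.56 -0.22  1.35 -1.97] [ 0.39  0.85  0.07  1.27 -0.22  1.43 -1.91]
 bed -1 [ 0.74  0.67 -0.55  1.47  0.08  1.43  0.91] [ 0.74  0.69 -0.55  1.54  0.09  1.35  0.9 ] [ 0.71  0.9  -0.5   1.26  0.17  1.44  0.96]
-1 [ 0.12  0.69 -0.62  1.8   0.53  0.83 -1.04]
 bed 1 [ 0.35  0.61  0.03  1.49 -0.22  1.44 -1.98] [ 0.35  0.62  0.02  1.56 -0.22  1.35 -1.97] [ 0.39  0.85  0.07  1.27 -0.22  1.43 -1.91]
 bed -1 [ 0.74  0.67 -0.55  1.47  0.08  1.43  0.91] [ 0.74  0.69 -0.55  1.54  0.09  1.35  0.9 ] [ 0.71  0.9  -0.5   1.26  0.17  1.44  0.96]
```

```bash
python3 - <<'E'
from h import *
np.set_printoptions(precision=4,suppress=True)
T=tool(RP,-1)
robot.move_ptp(PP+[0,0,.16],T); robot.gripper_to(.06)
robot.move_linear(PP+[0,0,G],velocity=.15)
robot.gripper_to(.0)
s=robot.get_state();print(s["time"],s["opening"],s["grasp_force"],s["force"],s["ee_pos"])
robot.move_linear(PP+[0,0,.2],velocity=.2)
s=robot.get_state();print(s["time"],s["opening"],s["grasp_force"],s["force"])
robot.move_ptp(bed(122,0,30),tool(RB,1))
s=robot.get_state();print(s["time"],s["opening"],s["force"],s["ee_pos"]-bed(122,0,30))
cv2.imwrite("pics/top1.png",cv2.resize(robot.grab_frame("top")[150:290,360:520,::-1],None,fx=4,fy=4,interpolation=2))
cv2.imwrite("pics/side1.png",cv2.resize(robot.grab_frame("side")[130:260,240:400,::-1],None,fx=4,fy=4,interpolation=2))
E
```

```text
5.2083 0.025667211132880147 29.973580363439396 [-0.3921 -0.8634  3.1632] [0.5717 0.1727 0.0392]
6.1667 0.02591542009010205 29.972715239273384 [-0.1714 -0.4574 -3.9567]
7.4917 0.02570139140236567 [-0.2282  1.1538 -3.9384] [ 0.0003  0.0016 -0.0002]
```

View pics/top1.png

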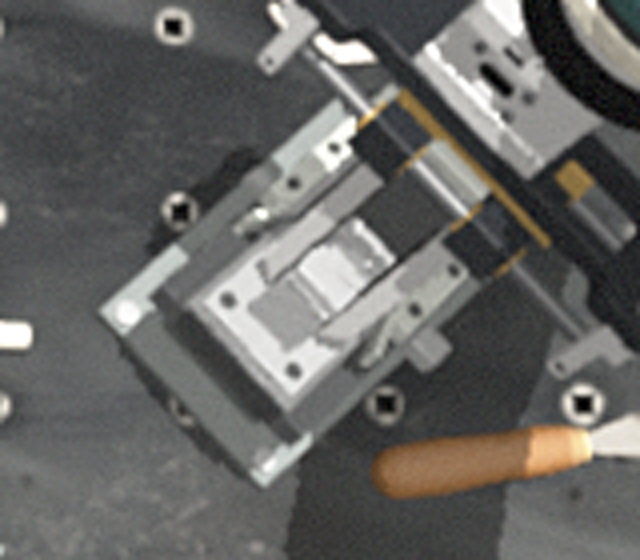

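The top view shows the plate held square over the bare bed, its upper edge running from crop (198,300) to (300,395), parallel to the bed's end. I'll lower it and start the slide with force feedback.

```bash
cat >> h.py <<'E'
def F(f0,m0):
    s=robot.get_state();return RB.T@(s["force"]-f0),RB.T@(s["moment"]-m0),RB.T@(s["ee_pos"]-BO)*1000-[0,0,G*1000],s
def slide(x,y,z,x1,f0,m0,step=4,v=.03,fx=20,ky=.1,Fz0=4):
    while x>x1:
        x=max(x-step,x1)
        robot.move_linear(bed(x,y,z),velocity=v)
        f,m,p,s=F(f0,m0)
        print(f"{s['time']:.1f} cmd {x:.1f} {y:.2f} {z:.2f} F",f.round(1),"M",m.round(2),"p",p.round(1),"g",round(s["opening"]*1e3,2))
        if f[0]>fx or abs(f[1])>25: print("STOP");break
        y+=np.clip(ky*f[1],-.8,.8); z+=np.clip(.05*(f[2]-Fz0),-.5,.5)
    return x,y,z
E
python3 - <<'E'
from h import *
import json
s=robot.get_state();f0,m0=s["force"],s["moment"]
hit=robot.move_linear(bed(122,0,-6),velocity=.03,threshold=4)
f,m,p,s=F(f0,m0);print(hit,s["time"],f.round(1),m.round(2),p.round(2))
z=p[2]-.2
if hit:
    x,y,z=slide(122,0,z,94,f0,m0,step=7)
    json.dump([x,y,z,list(f0),list(m0)],open("st.json","w"))
E
```

```text
True 8.4667 [ 1.3 -1.2  7.8] [-0.18 -0.41 -0.1 ] [ 1.2206e+02 -7.0000e-02  1.8600e+00]
8.8 cmd 115.0 0.00 1.66 F [ 1.6 -0.3  9. ] M [-0.12 -0.46 -0.11] p [ 1.144e+02 -1.000e-01  1.900e+00] g 25.85
9.2 cmd 108.0 -0.03 1.91 F [-1.6  0.2  6.4] M [-0.12  0.21 -0.06] p [1.073e+02 1.000e-01 1.800e+00] g 25.67
9.6 cmd 101.0 -0.01 2.03 F [-3.1  0.2  3.6] M [-0.05  0.46  0.  ] p [100.5   0.2   1.9] g 25.62
10.0 cmd 94.0 0.01 2.01 F [-1.  -0.2  3.8] M [-0.18  0.19  0.04] p [93.7  0.1  1.9] g 25.83
```

```bash
python3 - <<'E'
from h import *
import json
x,y,z,f0,m0=json.load(open("st.json"))
r=slide(x,y,z,30,np.array(f0),np.array(m0),step=8,v=.04)
json.dump([*r,f0,m0],open("st.json","w"))
E
```

```text
10.3 cmd 86.0 -0.00 2.00 F [ 1.  -3.7  3.3] M [-1.03 -0.53 -0.02] p [85.9 -0.5  2. ] g 25.63
10.7 cmd 78.0 -0.37 1.96 F [ 4.4 -3.2  4.5] M [-0.97 -1.1   0.03] p [77.8 -0.6  1.9] g 25.53
11.1 cmd 70.0 -0.69 1.99 F [-1.1 -2.8  1.8] M [-1.15  0.1   0.04] p [69.5 -0.7  2. ] g 25.82
11.4 cmd 62.0 -0.96 1.88 F [ 0.8 -2.3  5. ] M [-0.71 -0.5  -0.04] p [61.6 -0.8  1.9] g 25.64
11.8 cmd 54.0 -1.20 1.93 F [-1.9 -0.3  4.4] M [-0.49  0.18 -0.03] p [53.3 -0.9  1.9] g 25.84
12.1 cmd 46.0 -1.23 1.95 F [-0.4 -1.1  4.1] M [-0.31  0.   -0.01] p [45.4 -1.1  1.9] g 25.69
12.4 cmd 38.0 -1.33 1.95 F [-0.7  0.2  4.4] M [-0.23  0.11 -0.01] p [37.4 -1.2  1.9] g 25.86
12.8 cmd 30.0 -1.32 1.97 F [ 1.2 -2.5  5.9] M [-0.26 -0.19 -0.03] p [29.5 -1.3  1.9] g 26.08
```

```bash
python3 - <<'E'
from h import *
import json
x,y,z,f0,m0=json.load(open("st.json"));f0,m0=np.array(f0),np.array(m0)
x,y,z=slide(x,y,z,6,f0,m0,step=8,v=.04)
x,y,z=slide(x,y,z,-10,f0,m0,step=1.5,v=.02,fx=14)
json.dump([x,y,z,list(f0),list(m0)],open("st.json","w"))
E
```

```text
13.2 cmd 22.0 -1.56 2.07 F [-2.6 -0.9  2.8] M [-0.23  0.49  0.09] p [21.3 -1.4  1.9] g 25.89
13.5 cmd 14.0 -1.65 2.01 F [-2.2  0.8  4. ] M [-0.22  0.2  -0.02] p [13.5 -1.6  1.9] g 25.81
13.8 cmd 6.0 -1.57 2.01 F [-0.1 -0.4  4.2] M [-0.25 -0.21 -0.  ] p [ 5.6 -1.6  2. ] g 25.76
14.1 cmd 4.5 -1.61 2.02 F [ 0.1 -0.5  5.7] M [-0.22 -0.67 -0.02] p [ 4.4 -1.7  2. ] g 25.8
14.3 cmd 3.0 -1.66 2.11 F [ 1.9 -0.6  4.7] M [-0.2  -0.72 -0.02] p [ 2.9 -1.7  2. ] g 25.63
14.6 cmd 1.5 -1.73 2.14 F [ 1.5 -0.1  4.1] M [-0.23 -0.61 -0.06] p [ 1.4 -1.7  2. ] g 25.83
14.8 cmd 0.0 -1.74 2.14 F [ 1.  -0.6  4.4] M [-0.24 -0.65 -0.01] p [-0.1 -1.7  2. ] g 25.8
15.1 cmd -1.5 -1.80 2.17 F [-1.9 -0.8  1.2] M [-0.33  0.06 -0.  ] p [-1.8 -1.7  1.9] g 25.56
15.3 cmd -3.0 -1.88 2.02 F [ 0.5 -0.6  1.6] M [-0.12 -0.18  0.01] p [-3.1 -1.8  1.9] g 25.75
15.6 cmd -4.5 -1.94 1.90 F [11.7  3.5  6.4] M [ 0.76 -2.78  0.17] p [-3.6 -1.7  2. ] g 26.09
15.8 cmd -6.0 -1.59 2.02 F [18.5  6.5 10.6] M [ 1.2  -4.83  0.14] p [-4.1 -1.5  2.2] g 26.19
STOP
```

Contact with the stop came at about -3.5, after a force drop near -1.5 that would be the catch snapping up. A gentle pull back will confirm the lock before I release.

```bash
python3 - <<'E'
from h import *
import json
x,y,z,f0,m0=json.load(open("st.json"));f0,m0=np.array(f0),np.array(m0)
def show(t):
    f,m,p,s=F(f0,m0);print(t,round(s["time"],1),f.round(1),p.round(1),round(s["opening"]*1e3,1))
robot.move_linear(bed(-3.5,-1.7,2),velocity=.02);show("rest")
h=robot.move_linear(bed(1.5,-1.7,2),velocity=.02,threshold=8);show(f"pull {h}")
robot.move_linear(bed(-4.2,-1.7,2),velocity=.02);show("home")
robot.gripper_to(.036);show("open")
robot.move_linear(bed(-3.5,-1.7,80),velocity=.12)
robot.move_linear(bed(-3.5,-1.7,80)+[0,0,.12],velocity=.2);show("up")
q=robot.get_state()["qpos"];q=np.array(q);q[0]+=.6;robot.goto_joints(list(q))
a=robot.grab_frame("top")[155:285,375:505,::-1];b=robot.grab_frame("side")[170:260,250:370,::-1]
o=np.zeros((585,780,3),np.uint8);A=cv2.resize(a,(455,455),interpolation=2);B=cv2.resize(b,(320,240),interpolation=2)
o[:455,:455]=A;o[:240,457:777]=B;cv2.imwrite("pics/end.png",o[:456])
print(robot.get_state()["time"])
E
```

```text
rest 16.1 [2.  1.  1.7] [-3.6 -1.7  2. ] 25.8
pull True 16.4 [-3.  -1.8  7.2] [-1.7 -1.5  1.9] 25.9
home 16.7 [7.4 1.9 6.4] [-3.7 -1.7  2. ] 26.0
open 17.1 [1.  0.6 3.6] [-4.3 -1.7  2. ] 36.0
up 18.6 [1.5 0.2 3.3] [ 47.   -1.5 187.2] 36.1
20.2333
```

View pics/end.png

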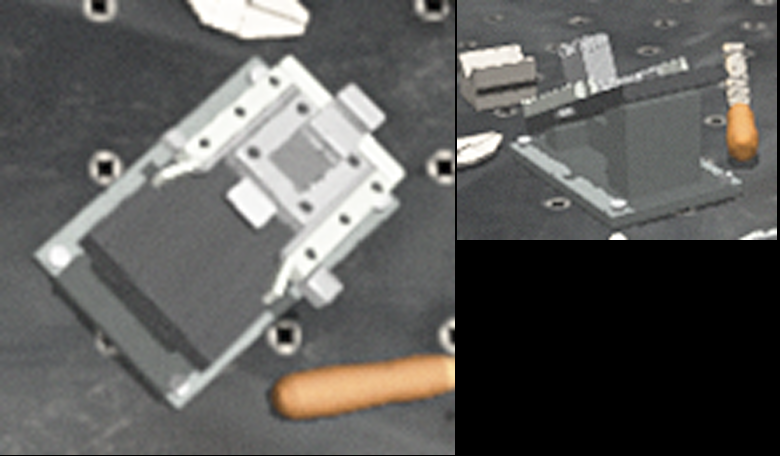

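The picture shows the plate against the end stop, with the whole catch patch visible behind it at crop (252,203). The pull stopped after about 1.9 mm, which matches the 2 mm of play behind the catch, so the plate is locked.

```bash
python3 -c "
from rig import robot
print(robot.sign_off())"
```

```text
the job is handed in; nothing more can be done
None
```

The steel plate is home against the end stop with the catch up behind it. A gentle pull stopped after about 1.9 mm; then I released it and handed the job in at about 20 s.

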